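# Sort the empty tins out of the drawer by weight

### The arm

A 6-joint arm with a two-finger parallel gripper is mounted at the origin on a cart in front of the work surface, level with it; the furniture and walls round the work are solid. World frame = base frame: x ahead of the robot, y to its left, z up, the work surface at z = 0. Lengths are in mm, angles in rad, forces in N, time in s.
With the tool pointing down it reaches from about 275 to 750 mm from the base axis. Payload 10.2 kg.
Tool frame: the origin (TCP) lies at the very end of the fingers, on their centre line; the grasp point (between the pads) lies 19 mm behind it; z points along the fingers, y is the line along which they close (so a half turn about z gives the same grasp; the last joint's range is limited). The gripper opens to 85 mm and grips with 20 to 120 N. Pads are 22 mm wide; open, the fingers measure 114 mm over their backs; the gripper's body (76 mm by 85 mm) begins 54 mm behind the grasp point. The pads swing forward as they close: fully open they stand 13 mm farther back than shut.
Start: joints at [-1.445, 0.313, 1.498, -0, 1.331, -0.223], TCP at [179.417, -493.397, 231.294] pointing down, gripper open.
Joint ranges: [-2.94, 2.94], [-0.97, 2.17], [0.19, 2.56], [-1.23, 4.37], [0.02, 3.11], [-2.88, 2.88]. Speed limits (rad/s): [2.39, 2.39, 3.01, 3.14, 3.14, 3.14].

### API

Orientations are given as a unit quaternion [w, x, y, z].
In Python, from rig import telemetry, optics, ctrl gives the robot as it stands.
- The arm moves only by the tool servo_tool, never from a script. Its argument "deltas" is a list of rows, each a list of 3 entries, a list of its own where there are three numbers: the shift along the tool's x, y, z in units of 20 cm (1.0 is 20 cm), then the turn, a rotation vector about the tool's x, y, z in units of 90 degrees (1.0 is 90 degrees), then the opening, from 0 (shut) to 1 (fully open). A call has 1 to 8 rows; each row shifts and turns the commanded pose from where the row before left it, along the tool's axes as they then stand; what a row does not reach is not made up. A row lasts 1/10 s, in which the tool goes at most 50 mm and 8.59 degrees, less where a joint would pass 70% of its speed; a pose out of reach is approached as far as the arm can. A call with a number of a shift or a turn outside -1 to 1 is refused whole. A call with a gripper value outside its range is refused whole. The fingers move at their own pace and stop on an object; "squeeze" is the grip in N (left out, the last holds). Time passes only in rows, so rows that do not move let the fingers close. It gives the time, the measured TCP pose, the force, the opening and the grip force at its end, in the units of the state.
- telemetry.sense(): the state, without advancing time (a new reading comes with each control period).
- optics.capture(name): name is "scene" or "top"; returns the picture (420x560x3 uint8, blue, green, red); there is no depth.
- optics.camera_model(name): a dict with "vfov" (degrees; the focal length in pixels is half the picture's height over the tangent of half this angle, whatever the lens; pixels are square), "cx", "cy" (the principal point, pixels), "R" (3x3) and "t" (3): a world point X has camera coordinates R X + t. Camera axes: x right, y down, z forward; pixel columns grow to the right and rows downward; lengths in mm; the calibration is good to about 2 mm. A picture is of the moment at which its call begins. camera_model takes no time and is no camera call.
- ctrl.finish_job(): hands the job in; it is judged then, once.
The state is a dict: "time_s": time; "joints": joint angles; "dq": joint speeds; "tau": joint torques, N m; "eef_pos": TCP position; "ee_rot": TCP orientation; "force": force on the tool from outside, world axes, zero at the start; "wrist_torque": the same for the moment, N m; "grip_width": opening from 0.0 (shut) to 1.0 (fully open); "grip_force": force on a finger pad.
Only numpy, scipy, OpenCV 4.12 (cv2) and the standard library are available. Lean on these libraries where they do the work, as an engineer would, in place of code of your own. Each camera call takes 0.05 s, during which the arm holds its last target. There are 200 camera calls.

### The job

Two of the four look-alike lidded tins in the little worktop drawer are empty: open the drawer, feel their weights by lifting them, and stand the two empty ones upright on the wooden refill tray. Leave the two full ones standing in the drawer and push it fully shut again. The lids are only pressed on, so keep every tin upright and do not drop any; leave the other things where they are.

Things in the scene. Friction and masses are not known exactly. Their poses are not given: they have to be found in the camera images.
- chest: fixed wooden drawer box on the worktop, 190 mm deep, 236 mm wide, 122 mm high; origin at the middle of its underside, z up, -x out of its front (the way the drawer opens), y along its width
- drawer (a joint): how far the one drawer is pulled out: 0 shut, 0.18 m fully open; slides stiffly (about 1.5 N) and stays where it is left; starts shut or up to 14 mm ajar
- drawer_handle (a point): middle of the drawer's straight steel bar handle, 110 mm long, level along the drawer's y, about 10 mm thick, 35 mm in front of the drawer front (a free gap behind it), 86 mm above the worktop; axes as the drawer box, moves with the drawer
- drawer_floor (a point): middle of the drawer's floor (18 mm above the worktop), axes as the box, moves with the drawer. Inside 158 (x) by 182 mm (y), split by a low cross (22 mm above the floor) into 4 compartments centred 41 mm (x) and 47.5 mm (y) from here; sides and back 28 mm above the floor, front panel to 116 mm above the worktop. The rear two come clear of the box's top only when it is almost fully open
- tin_a_mid (a point): one of four look-alike plain metal tins with pressed-on lids, upright cylinder 52 mm across and 84 mm high, lid included; this point is its centre, half-way up (42 mm above its foot), z up its axis. It starts in one of the drawer's compartments. Two tins are full (290 to 440 g), two are empty (55 to 100 g); nothing but the weight tells which
- tin_b_mid (a point): one of four look-alike plain metal tins with pressed-on lids, upright cylinder 52 mm across and 84 mm high, lid included; this point is its centre, half-way up (42 mm above its foot), z up its axis. It starts in one of the drawer's compartments. Two tins are full (290 to 440 g), two are empty (55 to 100 g); nothing but the weight tells which
- tin_c_mid (a point): one of four look-alike plain metal tins with pressed-on lids, upright cylinder 52 mm across and 84 mm high, lid included; this point is its centre, half-way up (42 mm above its foot), z up its axis. It starts in one of the drawer's compartments. Two tins are full (290 to 440 g), two are empty (55 to 100 g); nothing but the weight tells which
- tin_d_mid (a point): one of four look-alike plain metal tins with pressed-on lids, upright cylinder 52 mm across and 84 mm high, lid included; this point is its centre, half-way up (42 mm above its foot), z up its axis. It starts in one of the drawer's compartments. Two tins are full (290 to 440 g), two are empty (55 to 100 g); nothing but the weight tells which
- tray_floor (a point): middle of the floor (6 mm above the worktop) of the dark wooden refill tray, fixed; inside 174 mm along its x and 114 mm along its y, rim 20 mm high, a wire loop 31 mm high past each x end. It stands to the left or to the right of the drawer; the white bowl stands on the other side
- bowl: white bowl, 135 mm across, 60 mm high; bystander, origin at the middle of its foot
- flask: white flask with a black cap, 67 mm across, 174 mm high; bystander, origin at the middle of its foot
- spice_jar: spice jar, 45 mm across, 106 mm high; bystander, origin at the middle of its foot
- pepper_mill: dark wooden pepper mill, 58 mm across, 170 mm high, on top of the drawer box; bystander, origin at the middle of its foot
- salt_jar: salt jar, 47 mm across, 98 mm high, on top of the drawer box; bystander, origin at the middle of its foot
- steel_cup: small metal cup, 45 mm across, 41 mm high; bystander, origin at the middle of its foot

How it is judged:
By the outcome, as a careful person would: the job done as asked, in the order asked, and still so for the second after the job is handed in, with the robot touching nothing.
It also fails if it takes over 72 s, if anything falls off the work surface, if the arm or the gripper's body presses on something with over 40 N, if the wrist force passes 120 N, or if a joint passes its speed limit or range.

## Working session

There is one attempt and no reset: what is moved stays moved. The work goes in short steps, Python scripts to look and compute and a tool call to move; the robot and the scene stay as the last step left them, time stands still between calls to the robot, and variables do not carry over. Pictures are saved under pics/ and viewed, at most 10 in all, crops included, and the job is handed in when it is done.

Besides the shell and the picture viewer there is one more tool, called after "Request:" as name(argument=value, ...) on one line, values as JSON. servo_tool: Moves the arm, as the interface text tells. Its arguments: {"type":"object","properties":{"deltas":{"type":"array"},"squeeze":{"type":"number"}},"required":["deltas"]}

```bash
mkdir -p pics
python3 - <<'E'
from rig import telemetry, optics, ctrl
import cv2
for n in("scene","top"):
    cv2.imwrite(f"pics/{n}0.png",optics.capture(n)); m=optics.camera_model(n); print(n,m)
print(telemetry.sense())
E
```

```text
scene {'vfov': 53.03923815294462, 'cx': 278.49831076298534, 'cy': 211.97424533978818, 'R': array([[-0.82700354, -0.56213956,  0.00801593],
       [-0.47003963,  0.68354595, -0.55841533],
       [ 0.30842809, -0.46557926, -0.82952279]]), 't': array([473.16658032, 336.54066912, 897.6059864 ])}
top {'vfov': 52.679366786904566, 'cx': 284.1537342428633, 'cy': 211.51217609667276, 'R': array([[-0.00748162, -0.99962345,  0.02640059],
       [-0.99750092,  0.00560562, -0.07043074],
       [ 0.07025623, -0.02686155, -0.99716725]]), 't': array([   2.81493459,  574.1364674 , 1331.2669018 ])}
{'time_s': 0.1, 'joints': array([-1.44537289e+00,  3.13395733e-01,  1.49833966e+00, -1.93550503e-05,
        1.33100604e+00, -2.23387126e-01]), 'dq': array([-5.71503209e-04, -2.06873335e-03, -1.26263860e-03,  7.00361994e-05,
        1.45991786e-03,  4.41947719e-04]), 'tau': array([ 3.86501299e-03, -4.12897503e+01, -2.60140157e+01, -1.12009266e-04,
        3.02726054e-03, -1.49215936e-05]), 'eef_pos': array([ 179.39615529, -493.15983796,  230.7995182 ]), 'ee_rot': array([-5.74157588e-04,  9.84829348e-01,  1.73524713e-01,  1.87352148e-05]), 'force': array([ 0.21044681,  0.20695058, -0.36540794]), 'wrist_torque': array([ 0.03217234, -0.03007545, -0.04446353]), 'grip_force': 0.0, 'grip_width': 0.9995277174236697}
```

View pics/scene0.png

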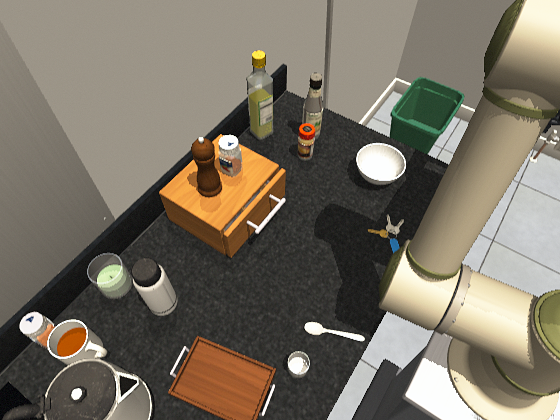

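View pics/top0.png

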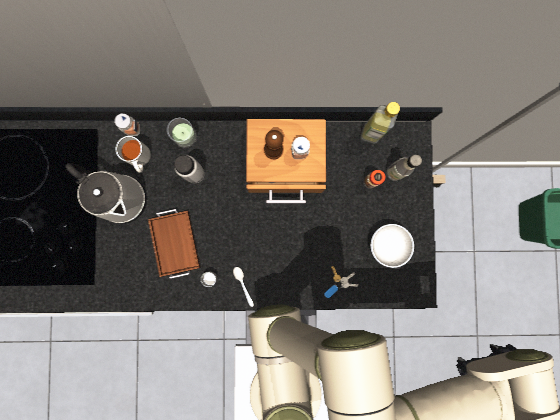

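The scene view shows the drawer box at about (225,195) with its handle at (266,215), and the tray at (222,380). In the top view the box top spans cols 247–326 and rows 120–190, the handle is at (286,201), the tray at (174,243), the cup at (208,279) and the bowl on the right at (392,245).

```bash
cat > h.py <<'E'
import numpy as np, cv2
from scipy.spatial.transform import Rotation as Rn
from rig import telemetry, optics, ctrl
def cam(n):
    m=optics.camera_model(n); return m, 210/np.tan(np.radians(m['vfov'])/2)
def ray(n,uv,z):
    m,f=cam(n); C=-m['R'].T@m['t']
    d=m['R'].T@np.array([(uv[0]-m['cx'])/f,(uv[1]-m['cy'])/f,1]); return C+d*(z-C[2])/d[2]
def proj(n,X):
    m,f=cam(n); c=m['R']@np.array(X)+m['t']; return c[:2]/c[2]*f+[m['cx'],m['cy']]
def st():
    s=telemetry.sense(); q=s['ee_rot']; M=Rn.from_quat(np.r_[q[1:],q[0]]).as_matrix()
    return s,M
def go(target, ydir=None):
    """tool-frame units needed for a world shift to target; turn about tool z to bring tool y along ydir (deg), and tilt correction"""
    s,M=st(); d=np.array(target)-s['eef_pos']
    print('pos',s['eef_pos'].round(1),'shift',(M.T@d/200).round(3))
    if ydir is not None:
        y=np.array([np.cos(np.radians(ydir)),np.sin(np.radians(ydir)),0]); z=np.array([0,0,-1.])
        best=min((Rn.from_matrix(M.T@np.c_[np.cross(k*y,z),k*y,z]).as_rotvec()/(np.pi/2) for k in(1,-1)),key=np.linalg.norm)
        print('turn',best.round(3))
E
python3 - <<'E'
from h import *
im=cv2.imread('pics/top0.png'); hsv=cv2.cvtColor(im,cv2.COLOR_BGR2HSV)
def big(mask,x0,y0,x1,y1):
    r=np.zeros_like(mask); r[y0:y1,x0:x1]=mask[y0:y1,x0:x1]
    c=max(cv2.findContours(r,cv2.RETR_EXTERNAL,cv2.CHAIN_APPROX_NONE)[0],key=cv2.contourArea); return c
o=cv2.inRange(hsv,(5,90,60),(25,255,255))
c=big(o,235,110,340,200); r=cv2.minAreaRect(c); print('chest',r,[ray('top',p,122)[:2].round(0) for p in cv2.boxPoints(r)])
c=big(cv2.inRange(hsv,(0,60,30),(20,255,255)),140,205,205,285); r=cv2.minAreaRect(c); print('tray',r,ray('top',r[0],20).round(1),[ray('top',p,20)[:2].round(0) for p in cv2.boxPoints(r)])
w=cv2.inRange(hsv,(0,0,150),(180,60,255))
c=big(w,255,196,320,210); r=cv2.minAreaRect(c); print('handle',r,ray('top',r[0],86).round(1),[ray('top',p,86)[:2].round(0) for p in cv2.boxPoints(r)])
c=big(w,365,220,420,270); r=cv2.minAreaRect(c); print('bowl',ray('top',r[0],60).round(1))
c=big(w,198,268,220,290); r=cv2.minAreaRect(c); print('cup',r,ray('top',r[0],41).round(1))
for n,p,z in(('flask',(188,166),174),('spoon',(240,275),5),('mill',(274,135),290),('salt',(300,148),220)): print(n,ray('top',p,z).round(0))
cv2.imwrite('pics/crop0.png',cv2.resize(im[110:215,235:340],None,fx=5.5,fy=5.5,interpolation=cv2.INTER_CUBIC))
sc=cv2.imread('pics/scene0.png')
s,M=st(); print(M.round(2))
E
```

```text
chest ((286.0, 155.5), (73.0, 80.0), 90.0) [array([844., 114.]), array([ 844., -126.]), array([ 624., -123.]), array([625., 114.])]
tray ((173.4164581298828, 243.22813415527344), (59.537025451660156, 42.54116439819336), 78.11134338378906) [476.  348.6  20. ] [array([555., 434.]), array([582., 303.]), array([398., 264.]), array([372., 393.])]
handle ((285.5, 199.0), (6.0, 39.0), 90.0) [607.6  -3.6  86. ] [array([617.,  56.]), array([616., -63.]), array([598., -63.]), array([599.,  56.])]
bowl [ 464. -333.   60.]
cup ((208.5, 278.0), (12.0, 13.0), 90.0) [368.2 234.9  41. ]
flask [694. 274. 174.]
spoon [374. 141.   5.]
mill [753.  31. 290.]
salt [735. -40. 220.]
[[ 0.94  0.34 -0.  ]
 [ 0.34 -0.94  0.  ]
 [ 0.   -0.   -1.  ]]
```

View pics/crop0.png

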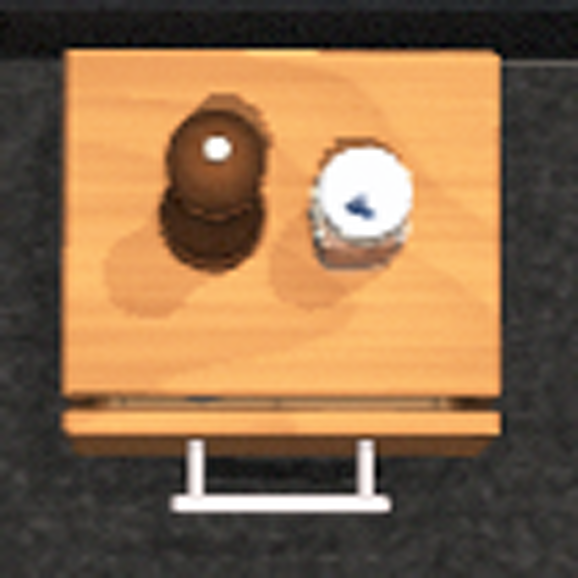

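The crop shows the drawer a few mm ajar. The handle bar runs from (172,503) to (390,503) in the crop, and the box's front edge is at crop row 396.

Run:
```python
from h import *
f=lambda u,v:(235+(u+.5)/5.5-.5,110+(v+.5)/5.5-.5)
for n,u,v,z in(('hL',172,503,86),('hR',390,503,86),('chFL',65,396,122),('chFR',500,396,122),('chBL',65,50,122),('chBR',500,50,122),('panL',65,432,116),('panR',500,432,116)):
    print(n,ray('top',f(u,v),z).round(1))
print('scene hL,hR',proj('scene',ray('top',f(172,503),86)),proj('scene',ray('top',f(390,503),86)))
go([606,-4,200],0)
```

```text
hL [601.6  56.1  86. ]
hR [601.  -64.3  86. ]
chFL [656.2 112.6 122. ]
chFR [ 655.3 -121.6  122. ]
chBL [845.4 112.4 122. ]
chBR [ 845.4 -124.4  122. ]
panL [637.5 113.  116. ]
panR [ 636.5 -122.1  116. ]
scene hL,hR [254.92346875 230.78039138] [283.7327071  196.63437547]
pos [ 179.4 -493.2  230.8] shift [ 2.84  -1.569  0.156]
turn [-0.001 -0.001 -0.778]
```

Request:
servo_tool(deltas=[[[0.1775,-0.098,0.01],[0,0,0],0.33],[[0.1775,-0.098,0.01],[0,0,0],0.33],[[0.1775,-0.098,0.01],[0,0,0],0.33],[[0.1775,-0.098,0.01],[0,0,0],0.33],[[0.1775,-0.098,0.01],[0,0,0],0.33],[[0.1775,-0.098,0.01],[0,0,0],0.33],[[0.1775,-0.098,0.01],[0,0,0],0.33],[[0.1775,-0.098,0.01],[0,0,0],0.33]], squeeze=30)

```text
time_s: 0.9
eef_pos: [393.5, -247.4, 215.1]
ee_rot: [-0.0, 0.985, 0.173, -0.0]
force: [0.3, -0.7, -0.4]
grip_width: 0.332
grip_force: 0.0
```

Request:
servo_tool(deltas=[[[0.1775,-0.098,0.01],[0,0,0],0.33],[[0.1775,-0.098,0.01],[0,0,0],0.33],[[0.1775,-0.098,0.01],[0,0,0],0.33],[[0.1775,-0.098,0.01],[0,0,0],0.33],[[0.1775,-0.098,0.01],[0,0,0],0.33],[[0.1775,-0.098,0.01],[0,0,0],0.33],[[0.1775,-0.098,0.01],[0,0,0],0.33],[[0.1775,-0.098,0.01],[0,0,0],0.33]])

```text
time_s: 1.7
eef_pos: [606.8, -3.1, 198.8]
ee_rot: [-0.0, 0.985, 0.174, -0.0]
force: [0.1, -0.0, -0.2]
grip_width: 0.332
grip_force: 0.0
```

Request:
servo_tool(deltas=[[[0,0,0],[0,0,-0.09],0.33],[[0,0,0],[0,0,-0.09],0.33],[[0,0,0],[0,0,-0.09],0.33],[[0,0,0],[0,0,-0.09],0.33],[[0,0,0],[0,0,-0.09],0.33],[[0,0,0],[0,0,-0.09],0.33],[[0,0,0],[0,0,-0.09],0.33],[[0,0,0],[0,0,-0.09],0.33]])

```text
time_s: 2.5
eef_pos: [605.9, -4.5, 198.8]
ee_rot: [-0.0, 0.737, 0.676, -0.0]
force: [0.1, 0.3, -0.2]
grip_width: 0.328
grip_force: 0.0
```

```bash
python3 -c "
from h import *
go([601,-4,70],0.3); print(telemetry.sense())"
```

```text
pos [605.9  -4.5 198.8] shift [ 0.    -0.024  0.644]
turn [-0.001 -0.    -0.058]
{'time_s': 2.5, 'joints': array([-2.00616944e-01,  5.16592724e-01,  1.28471141e+00, -5.60155742e-06,
        1.34123652e+00, -1.15407512e-01]), 'dq': array([-5.37364086e-06,  1.44998626e-03, -9.44702458e-04, -7.06118192e-04,
       -4.51902568e-04, -1.40315004e+00]), 'tau': array([ 1.76703899e-03, -5.04983532e+01, -2.60703135e+01, -2.70143473e-04,
        3.19550956e-03,  1.87547475e+00]), 'eef_pos': array([605.86510535,  -4.52527833, 198.84073847]), 'ee_rot': array([-3.82136228e-04,  7.36581577e-01,  6.76348546e-01, -2.80462571e-04]), 'force': array([ 0.11073821,  0.30169144, -0.24656998]), 'wrist_torque': array([-0.00819623, -0.01666046,  0.0319535 ]), 'grip_force': 0.0, 'grip_width': 0.32755025000502047}
```

Request:
servo_tool(deltas=[[[0,-0.024,0],[0,0,-0.058],0.33],[[0,0,0.13],[0,0,0],0.33],[[0,0,0.15],[0,0,0],0.33],[[0,0,0.15],[0,0,0],0.33],[[0,0,0.12],[0,0,0],0.33],[[0,0,0.09],[0,0,0],0.33],[[0,0,0],[0,0,0],0.33]])

```text
time_s: 3.2
eef_pos: [603.8, -4.4, 73.4]
ee_rot: [0.003, 0.707, 0.707, 0.002]
force: [1.0, -0.1, 8.3]
grip_width: 0.331
grip_force: 3.4
```

Request:
servo_tool(deltas=[[[0,0,0],[0,0,0],0.0],[[0,0,0],[0,0,0],0.0],[[0,0,0],[0,0,0],0.0],[[0,0,0],[0,0,0],0.0]], squeeze=30)

```text
time_s: 3.6
eef_pos: [601.5, -4.1, 71.7]
ee_rot: [0.0, 0.707, 0.707, 0.0]
force: [1.2, -0.5, 6.0]
grip_width: 0.115
grip_force: 29.7
```

Request:
servo_tool(deltas=[[[0,-0.02,-0.008],[0,0,0],0.0],[[0,-0.05,0],[0,0,0],0.0],[[0,-0.08,0],[0,0,0],0.0],[[0,-0.1,0],[0,0,0],0.0],[[0,-0.1,0],[0,0,0],0.0],[[0,-0.1,0],[0,0,0],0.0],[[0,-0.1,0],[0,0,0],0.0],[[0,-0.1,0],[0,0,0],0.0]])

```text
time_s: 4.4
eef_pos: [469.2, -3.3, 71.8]
ee_rot: [-0.002, 0.707, 0.707, -0.0]
force: [2.4, 3.8, -7.3]
grip_width: 0.113
grip_force: 29.7
```

Request:
servo_tool(deltas=[[[0,-0.08,0],[0,0,0],0.0],[[0,-0.05,0],[0,0,0],0.0],[[0,-0.03,0],[0,0,0],0.0],[[0,-0.02,0],[0,0,0],0.0],[[0,0,0],[0,0,0],0.0]])

```text
time_s: 4.9
eef_pos: [433.3, -3.1, 71.8]
ee_rot: [-0.002, 0.707, 0.707, -0.001]
force: [-0.6, 6.6, -9.2]
grip_width: 0.11
grip_force: 29.6
```

Request:
servo_tool(deltas=[[[0,-0.02,0],[0,0,0],0.0],[[0,-0.02,0],[0,0,0],0.0],[[0,-0.01,0],[0,0,0],0.0],[[0,0,0],[0,0,0],0.0]])

```text
time_s: 5.3
eef_pos: [425.4, -3.1, 71.9]
ee_rot: [-0.0, 0.707, 0.707, 0.001]
force: [10.8, 8.5, -18.3]
grip_width: 0.111
grip_force: 29.4
```

Request:
servo_tool(deltas=[[[0,0.02,0],[0,0,0],0.33],[[0,0,0],[0,0,0],0.33],[[0,0,0],[0,0,0],0.33],[[0,0,-0.08],[0,0,0],0.33],[[0,0,-0.15],[0,0,0],0.33],[[0,0,-0.2],[0,0,0],0.33],[[0,0,-0.2],[0,0,0],0.33],[[0,0,-0.1],[0,0,0],0.33]])

```text
time_s: 6.1
eef_pos: [430.0, -4.5, 222.3]
ee_rot: [0.002, 0.707, 0.707, 0.001]
force: [0.1, 0.0, -0.9]
grip_width: 0.325
grip_force: 0.0
```

Request:
servo_tool(deltas=[[[-0.2,0,0],[0,0,-0.091],0.8],[[-0.2,0,0],[0,0,-0.091],0.8],[[-0.2,0,0],[0,0,-0.091],0.8],[[-0.2,0,0],[0,0,-0.091],0.8],[[0,0,0],[0,0,-0.091],0.8],[[0,0,0],[0,0,-0.091],0.8],[[0,0,0],[0,0,-0.091],0.8],[[0,0,0],[0,0,-0.091],0.8]])

```text
time_s: 6.9
eef_pos: [461.6, -155.9, 219.0]
ee_rot: [0.0, 0.215, 0.977, -0.0]
force: [-0.5, -0.2, -0.0]
grip_width: 0.798
grip_force: 0.0
```

Request:
servo_tool(deltas=[[[0,0,0],[0,0,-0.091],0.8],[[0,0,0],[0,0,-0.091],0.8],[[0,0,0],[0,0,-0.091],0.8],[[0,0,0],[0,0,0],0.8]])

```text
time_s: 7.3
eef_pos: [461.6, -155.8, 219.0]
ee_rot: [0.0, 0.004, 1.0, -0.0]
force: [-0.1, 0.4, -0.1]
grip_width: 0.797
grip_force: 0.0
```

Run:
```python
from h import *
s,M=st(); print(s['eef_pos'],s['force'],s['grip_width'])
t=optics.capture('top'); c=optics.capture('scene'); cv2.imwrite('pics/top1f.png',t); cv2.imwrite('pics/scene1f.png',c)
a=cv2.resize(t[110:290,140:340],None,fx=3.3,fy=3.3,interpolation=cv2.INTER_CUBIC)
cv2.imwrite('pics/top1.png',a)
```

```text
[ 461.5997475  -155.75162809  219.02927908] [-0.05614147  0.39521435 -0.13228828] 0.7973217124128613
```

View pics/top1.png

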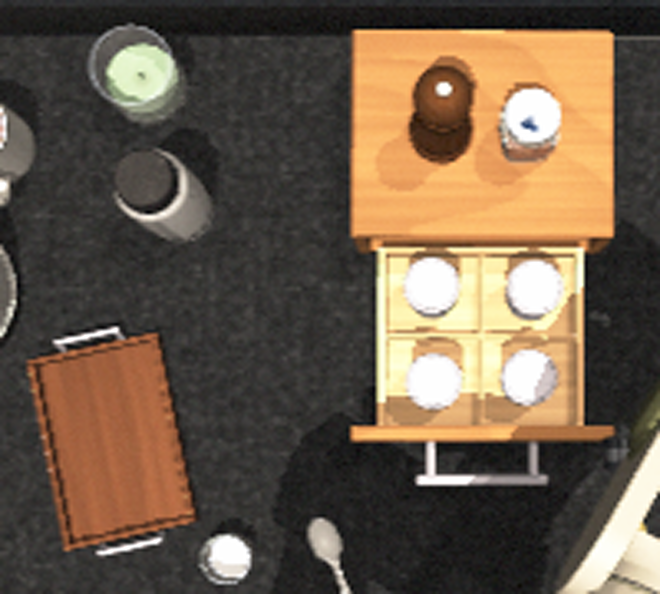

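The crop shows the drawer fully open with four white lids at about (432,285), (535,289), (435,381) and (530,377). The tray is at (112,440).

Run:
```python
from h import *
t=cv2.imread('pics/top1f.png'); hsv=cv2.cvtColor(t,cv2.COLOR_BGR2HSV)
m=cv2.inRange(hsv,(0,0,120),(180,55,255)); m[:183]=0;m[238:]=0;m[:,:256]=0;m[:,316:]=0
for c in cv2.findContours(m,cv2.RETR_EXTERNAL,cv2.CHAIN_APPROX_NONE)[0]:
    if cv2.contourArea(c)>80:
        mo=cv2.moments(c); p=(mo['m10']/mo['m00'],mo['m01']/mo['m00']); (q,r)=cv2.minEnclosingCircle(c)
        print(cv2.contourArea(c),np.round(p,1),ray('top',p,102).round(1),'circ',np.round(q,1),round(r,1),ray('top',q,102).round(1))
```

```text
238.5 [269.8 224.6] [529.6  44.2 102. ] circ [270.  222.5] 13.2 [535.7  43.8 102. ]
204.5 [299.8 224. ] [530.7 -45.3 102. ] circ [299.9 224. ] 8.5 [530.7 -45.6 102. ]
249.5 [301.4 197.8] [609.3 -50.8 102. ] circ [298.3 198. ] 12.4 [608.7 -41.5 102. ]
261.0 [270.8 197.1] [611.9  41.  102. ] circ [270.  199.5] 13.6 [604.7  43.4 102. ]
```

Run:
```python
from h import *
t=cv2.imread('pics/top1f.png'); hsv=cv2.cvtColor(t,cv2.COLOR_BGR2HSV)
m=cv2.inRange(hsv,(0,0,120),(180,55,255)); m[:183]=0;m[238:]=0;m[:,:256]=0;m[:,316:]=0
m=cv2.morphologyEx(m,cv2.MORPH_OPEN,cv2.getStructuringElement(cv2.MORPH_ELLIPSE,(7,7)))
for c in cv2.findContours(m,cv2.RETR_EXTERNAL,cv2.CHAIN_APPROX_NONE)[0]:
    (q,r)=cv2.minEnclosingCircle(c); print(cv2.contourArea(c),np.round(q,1),round(r,1),ray('top',q,102).round(1), cv2.boundingRect(c))
go([530,-45,140],90)
```

```text
212.5 [270.8 225. ] 8.8 [528.2  41.5 102. ] (263, 217, 17, 17)
201.5 [299.8 224.1] 8.4 [530.4 -45.4 102. ] (292, 216, 17, 17)
215.0 [301.8 197.3] 8.9 [610.9 -52.  102. ] (294, 189, 17, 18)
215.5 [270.1 196.5] 8.8 [613.9  43.1 102. ] (262, 188, 17, 18)
pos [ 461.6 -155.7  219. ] shift [-0.334  0.558  0.395]
turn [-0.     0.    -0.009]
```

Request:
servo_tool(deltas=[[[-0.114,0.185,0],[0,0,-0.009],0.8],[[-0.114,0.185,0],[0,0,0],0.8],[[-0.114,0.184,0],[0,0,0],0.8],[[0,0,0.15],[0,0,0],0.8],[[0,0,0.2],[0,0,0],0.8],[[0,0,0.2],[0,0,0],0.8],[[0,0,0.15],[0,0,0],0.8],[[0,0,0.08],[0,0,0],0.8]])

```text
time_s: 8.2
eef_pos: [529.0, -44.5, 60.3]
ee_rot: [-0.002, -0.0, 1.0, 0.0]
force: [0.4, -0.6, 0.7]
grip_width: 0.798
grip_force: 0.0
```

Request:
servo_tool(deltas=[[[0,0,0.055],[0,0,0],0.8],[[0,0,0],[0,0,0],0.8],[[0,0,0],[0,0,0],0.5],[[0,0,0],[0,0,0],0.5],[[0,0,0],[0,0,0],0.5],[[0,0,0],[0,0,0],0.5]], squeeze=25)

```text
time_s: 8.8
eef_pos: [530.7, -45.1, 52.9]
ee_rot: [0.001, -0.002, 1.0, -0.0]
force: [-0.9, -1.4, 7.3]
grip_width: 0.601
grip_force: 27.2
```

Request:
servo_tool(deltas=[[[0,0,-0.04],[0,0,0],0.5],[[0,0,-0.06],[0,0,0],0.5],[[0,0,-0.04],[0,0,0],0.5],[[0,0,-0.02],[0,0,0],0.5],[[0,0,0],[0,0,0],0.5],[[0,0,0],[0,0,0],0.5],[[0,0,0],[0,0,0],0.5]])

```text
time_s: 9.5
eef_pos: [529.9, -44.8, 83.5]
ee_rot: [-0.0, -0.002, 1.0, 0.0]
force: [0.6, 1.0, -3.9]
grip_width: 0.601
grip_force: 27.1
```

Request:
servo_tool(deltas=[[[0,0,0],[0,0,0],0.5],[[0,0,0],[0,0,0],0.5]])

```text
time_s: 9.7
eef_pos: [530.1, -44.8, 83.7]
ee_rot: [-0.0, -0.002, 1.0, 0.0]
force: [-0.3, 0.7, -3.2]
grip_width: 0.601
grip_force: 27.1
```

Request:
servo_tool(deltas=[[[0,0,0.06],[0,0,0],0.5],[[0,0,0.06],[0,0,0],0.5],[[0,0,0.025],[0,0,0],0.5],[[0,0,0.008],[0,0,0],0.5],[[0,0,0],[0,0,0],0.5],[[0,0,0],[0,0,0],0.8],[[0,0,0],[0,0,0],0.8],[[0,0,-0.05],[0,0,0],0.8]])

```text
time_s: 10.5
eef_pos: [529.7, -44.7, 63.0]
ee_rot: [-0.001, -0.002, 1.0, 0.0]
force: [0.3, -0.4, 0.5]
grip_width: 0.798
grip_force: 0.0
```

Request:
servo_tool(deltas=[[[0,0,-0.15],[0,0,0],0.8],[[0,0,-0.18],[0,0,0],0.8],[[-0.135,-0.012,0],[0,0,0],0.8],[[-0.135,-0.012,0],[0,0,0],0.8],[[-0.135,-0.01,0],[0,0,0],0.8],[[0,0,0],[0,0,0],0.8],[[0,0,0.15],[0,0,0],0.8],[[0,0,0.15],[0,0,0],0.8]])

```text
time_s: 11.3
eef_pos: [611.2, -51.3, 69.8]
ee_rot: [0.001, -0.002, 1.0, -0.0]
force: [-0.0, -0.9, -0.3]
grip_width: 0.8
grip_force: 0.0
```

Request:
servo_tool(deltas=[[[0,0,0.075],[0,0,0],0.8],[[0,0,0],[0,0,0],0.8],[[0,0,0],[0,0,0],0.5],[[0,0,0],[0,0,0],0.5],[[0,0,0],[0,0,0],0.5],[[0,0,0],[0,0,0],0.5]])

```text
time_s: 11.9
eef_pos: [612.0, -51.5, 56.0]
ee_rot: [0.001, -0.002, 1.0, -0.0]
force: [-0.8, 1.0, 7.2]
grip_width: 0.598
grip_force: 26.8
```

Request:
servo_tool(deltas=[[[0,0,-0.04],[0,0,0],0.5],[[0,0,-0.06],[0,0,0],0.5],[[0,0,-0.04],[0,0,0],0.5],[[0,0,-0.02],[0,0,0],0.5],[[0,0,0],[0,0,0],0.5],[[0,0,0],[0,0,0],0.5],[[0,0,0],[0,0,0],0.5]])

```text
time_s: 12.6
eef_pos: [610.9, -51.3, 85.8]
ee_rot: [-0.0, -0.002, 1.0, 0.0]
force: [0.4, 0.1, -1.3]
grip_width: 0.611
grip_force: 26.3
```

Request:
servo_tool(deltas=[[[0,0,0],[0,0,0],0.5],[[0,0,0],[0,0,0],0.5]])

```text
time_s: 12.8
eef_pos: [611.1, -51.3, 86.0]
ee_rot: [-0.0, -0.002, 1.0, 0.0]
force: [-1.0, -0.9, -0.9]
grip_width: 0.599
grip_force: 26.3
```

Request:
servo_tool(deltas=[[[0,0,-0.1],[0,0,0],0.5],[[0,0,-0.15],[0,0,0],0.5],[[0,0,-0.15],[0,0,0],0.5],[[0,0,-0.1],[0,0,0],0.5],[[0.02,0.085,0],[0,0,0],0.5],[[0.04,0.17,0],[0,0,0],0.5],[[0.045,0.19,0],[0,0,0],0.5],[[0.045,0.19,0],[0,0,0],0.5]])

```text
time_s: 13.6
eef_pos: [579.3, 77.7, 184.9]
ee_rot: [-0.001, -0.002, 1.0, 0.0]
force: [0.6, 1.2, -1.4]
grip_width: 0.603
grip_force: 26.6
```

Request:
servo_tool(deltas=[[[0.045,0.19,0],[0,0,0],0.5],[[0.045,0.19,0],[0,0,0],0.5],[[0.045,0.19,0],[0,0,0],0.5],[[0.045,0.19,0],[0,0,0],0.5],[[0.045,0.19,0],[0,0,0],0.5],[[0.045,0.19,0],[0,0,0],0.5],[[0.04,0.17,0],[0,0,0],0.5],[[0.02,0.09,0],[0,0,0],0.5]])

```text
time_s: 14.4
eef_pos: [511.3, 358.1, 184.9]
ee_rot: [-0.001, -0.003, 1.0, -0.0]
force: [0.2, -1.0, -1.1]
grip_width: 0.602
grip_force: 26.6
```

Run:
```python
from h import *
go([515,358,45],90); s,M=st(); print(M.round(3),s['force'],s['grip_width'])
```

```text
pos [511.3 358.1 184.9] shift [-0.02  -0.001  0.699]
turn [-0.    -0.001  0.004]
[[-1.    -0.007 -0.002]
 [-0.007  1.    -0.   ]
 [ 0.002 -0.    -1.   ]] [ 0.20535393 -1.04038783 -1.06838859] 0.6023002385453322
```

Request:
servo_tool(deltas=[[[-0.02,0,0.1],[0,0,0],0.5],[[0,0,0.17],[0,0,0],0.5],[[0,0,0.17],[0,0,0],0.5],[[0,0,0.13],[0,0,0],0.5],[[0,0,0.08],[0,0,0],0.5],[[0,0,0.04],[0,0,0],0.5],[[0,0,0.01],[0,0,0],0.5],[[0,0,0],[0,0,0],0.5]])

```text
time_s: 15.2
eef_pos: [517.6, 355.4, 46.7]
ee_rot: [0.0, -0.002, 1.0, 0.0]
force: [0.1, 0.3, -0.7]
grip_width: 0.601
grip_force: 26.5
```

Request:
servo_tool(deltas=[[[0,0,0.005],[0,0,0],0.5],[[0,0,0.005],[0,0,0],0.5],[[0,0,0],[0,0,0],0.5]])

```text
time_s: 15.5
eef_pos: [517.5, 355.3, 44.6]
ee_rot: [0.0, -0.002, 1.0, 0.0]
force: [-0.4, 0.0, -2.0]
grip_width: 0.605
grip_force: 26.5
```

Request:
servo_tool(deltas=[[[0,0,0.008],[0,0,0],0.5],[[0,0,0.006],[0,0,0],0.5],[[0,0,0],[0,0,0],0.5]])

```text
time_s: 15.8
eef_pos: [517.8, 355.5, 44.0]
ee_rot: [0.001, -0.002, 1.0, 0.0]
force: [-6.7, -2.9, 16.8]
grip_width: 0.603
grip_force: 28.0
```

Request:
servo_tool(deltas=[[[0,0,-0.01],[0,0,0],0.5],[[0,0,0],[0,0,0],0.8],[[0,0,0],[0,0,0],0.8],[[0,0,-0.05],[0,0,0],0.8],[[0,0,-0.15],[0,0,0],0.8],[[0,0,-0.2],[0,0,0],0.8],[[0,0,-0.1],[0,0,0],0.8],[[-0.005,-0.157,0],[0,0,0],0.8]])

```text
time_s: 16.6
eef_pos: [519.5, 326.3, 147.6]
ee_rot: [0.003, -0.004, 1.0, 0.002]
force: [0.4, 0.2, 0.1]
grip_width: 0.798
grip_force: 0.0
```

Request:
servo_tool(deltas=[[[-0.005,-0.2,0],[0,0,0],0.8],[[-0.005,-0.2,0],[0,0,0],0.8],[[-0.005,-0.2,0],[0,0,0],0.8],[[-0.005,-0.2,0],[0,0,0],0.8],[[-0.005,-0.2,0],[0,0,0],0.8],[[-0.005,-0.2,0],[0,0,0],0.8],[[-0.005,-0.2,0],[0,0,0],0.8],[[0,0,0],[0,0,0],0.8]])

```text
time_s: 17.4
eef_pos: [527.2, 40.1, 144.2]
ee_rot: [0.0, 0.0, 1.0, -0.0]
force: [-0.5, 1.0, -0.5]
grip_width: 0.801
grip_force: 0.0
```

Run:
```python
from h import *
go([529,42,53],90); t=optics.capture('top'); c=optics.capture('scene')
cv2.imwrite('pics/m2.png',np.hstack([cv2.resize(t[180:300,130:330],None,fx=2,fy=2),c[200:420,150:400][:, :]][:1]+[cv2.resize(c[180:420,150:330],(180,240))]))
```

```text
pos [527.2  40.1 144.2] shift [-0.009  0.01   0.456]
turn [-0.001  0.001 -0.   ]
```

View pics/m2.png

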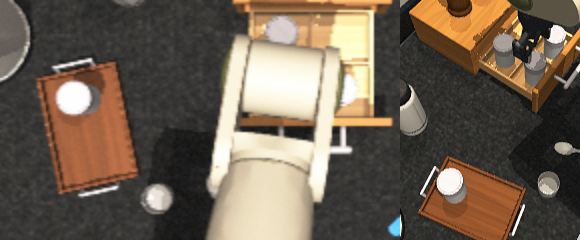

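The tin stands upright on the tray, with its lid at (73,97) in the left panel and (450,182) in the right. The gripper is over the left front tin.

Request:
servo_tool(deltas=[[[-0.009,0.01,0.1],[0,0,0],0.8],[[0,0,0.18],[0,0,0],0.8],[[0,0,0.12],[0,0,0],0.8],[[0,0,0.05],[0,0,0],0.8],[[0,0,0],[0,0,0],0.8],[[0,0,0],[0,0,0],0.5],[[0,0,0],[0,0,0],0.5],[[0,0,0],[0,0,0],0.5]])

```text
time_s: 18.3
eef_pos: [529.5, 46.1, 54.9]
ee_rot: [0.001, -0.002, 1.0, -0.0]
force: [0.0, 1.4, 7.2]
grip_width: 0.604
grip_force: 26.5
```

Request:
servo_tool(deltas=[[[0,0,0],[0,0,0],0.5],[[0,0,-0.04],[0,0,0],0.5],[[0,0,-0.06],[0,0,0],0.5],[[0,0,-0.04],[0,0,0],0.5],[[0,0,-0.02],[0,0,0],0.5],[[0,0,0],[0,0,0],0.5],[[0,0,0],[0,0,0],0.5],[[0,0,0],[0,0,0],0.5]])

```text
time_s: 19.1
eef_pos: [528.3, 46.0, 85.1]
ee_rot: [-0.0, -0.002, 1.0, 0.0]
force: [-0.7, 0.0, -0.4]
grip_width: 0.601
grip_force: 26.3
```

Request:
servo_tool(deltas=[[[0,0,0],[0,0,0],0.5],[[0,0,0],[0,0,0],0.5]])

```text
time_s: 19.3
eef_pos: [528.5, 45.9, 85.3]
ee_rot: [-0.0, -0.002, 1.0, 0.0]
force: [-0.6, 0.1, -0.4]
grip_width: 0.601
grip_force: 26.3
```

Request:
servo_tool(deltas=[[[0,0,-0.1],[0,0,0],0.5],[[0,0,-0.15],[0,0,0],0.5],[[0,0,-0.15],[0,0,0],0.5],[[0,0,-0.1],[0,0,0],0.5],[[0.025,0.08,0],[0,0,0],0.5],[[0.05,0.16,0],[0,0,0],0.5],[[0.06,0.195,0],[0,0,0],0.5],[[0.06,0.195,0],[0,0,0],0.5]])

```text
time_s: 20.1
eef_pos: [487.5, 173.6, 184.2]
ee_rot: [-0.001, -0.002, 1.0, 0.0]
force: [0.0, -0.2, 0.3]
grip_width: 0.602
grip_force: 26.5
```

Request:
servo_tool(deltas=[[[0.06,0.195,0],[0,0,0],0.5],[[0.06,0.195,0],[0,0,0],0.5],[[0.06,0.195,0],[0,0,0],0.5],[[0.05,0.16,0],[0,0,0],0.5],[[0.025,0.08,0],[0,0,0],0.5],[[0,0,0],[0,0,0],0.5]])

```text
time_s: 20.7
eef_pos: [435.4, 338.6, 184.1]
ee_rot: [-0.001, -0.004, 1.0, -0.0]
force: [0.3, -0.2, -1.4]
grip_width: 0.604
grip_force: 26.5
```

Run:
```python
from h import *
go([437,340,47],90); t=optics.capture('top'); s=optics.capture('scene'); cv2.imwrite('pics/t3.png',t); cv2.imwrite('pics/s3.png',s); print(telemetry.sense()['force'])
```

```text
pos [435.4 338.6 184.1] shift [-0.01   0.007  0.685]
turn [-0.    -0.001  0.005]
[ 0.86916292  0.19203417 -0.37312028]
```

Request:
servo_tool(deltas=[[[-0.01,0.007,0.1],[0,0,0],0.5],[[0,0,0.17],[0,0,0],0.5],[[0,0,0.17],[0,0,0],0.5],[[0,0,0.13],[0,0,0],0.5],[[0,0,0.08],[0,0,0],0.5],[[0,0,0.035],[0,0,0],0.5],[[0,0,0.01],[0,0,0],0.5],[[0,0,0],[0,0,0],0.5]])

```text
time_s: 21.6
eef_pos: [439.7, 337.8, 47.0]
ee_rot: [0.0, -0.002, 1.0, 0.0]
force: [1.3, -0.1, -0.3]
grip_width: 0.6
grip_force: 26.5
```

Request:
servo_tool(deltas=[[[0,0,0.004],[0,0,0],0.5],[[0,0,0.004],[0,0,0],0.5],[[0,0,0],[0,0,0],0.5]])

```text
time_s: 21.9
eef_pos: [439.4, 338.1, 45.2]
ee_rot: [0.0, -0.002, 1.0, 0.0]
force: [-0.7, 0.3, -1.3]
grip_width: 0.602
grip_force: 26.5
```

Request:
servo_tool(deltas=[[[0,0,0.005],[0,0,0],0.5],[[0,0,0.004],[0,0,0],0.5],[[0,0,0],[0,0,0],0.5]])

```text
time_s: 22.2
eef_pos: [439.3, 338.0, 43.1]
ee_rot: [-0.0, -0.002, 1.0, 0.0]
force: [-0.3, 0.2, -0.4]
grip_width: 0.605
grip_force: 26.5
```

Request:
servo_tool(deltas=[[[0,0,0.004],[0,0,0],0.5],[[0,0,0.003],[0,0,0],0.5],[[0,0,0],[0,0,0],0.5]])

```text
time_s: 22.5
eef_pos: [439.4, 338.0, 43.0]
ee_rot: [0.0, -0.002, 1.0, 0.0]
force: [-4.8, -1.5, 12.2]
grip_width: 0.6
grip_force: 27.7
```

Request:
servo_tool(deltas=[[[0,0,-0.008],[0,0,0],0.5],[[0,0,0],[0,0,0],0.8],[[0,0,0],[0,0,0],0.8],[[0,0,-0.05],[0,0,0],0.8],[[0,0,-0.15],[0,0,0],0.8],[[0,0,-0.2],[0,0,0],0.8],[[0,0,-0.15],[0,0,0],0.8],[[0.03,-0.171,0],[0,0,0],0.8]])

```text
time_s: 23.3
eef_pos: [435.5, 306.0, 158.0]
ee_rot: [0.004, -0.004, 1.0, 0.002]
force: [0.3, -1.6, -1.4]
grip_width: 0.795
grip_force: 0.0
```

Request:
servo_tool(deltas=[[[0.03,-0.192,0],[0,0,0],0.8],[[0.03,-0.192,0],[0,0,0],0.0],[[0.03,-0.192,0],[0,0,0],0.0],[[0.03,-0.192,0],[0,0,0],0.0],[[0.03,-0.192,0],[0,0,0],0.0],[[0.03,-0.192,0],[0,0,0],0.0],[[0.03,-0.192,0],[0,0,0],0.0],[[0.03,-0.192,0],[0,0,0],0.0]])

```text
time_s: 24.1
eef_pos: [386.4, -5.1, 154.0]
ee_rot: [0.001, -0.002, 1.0, -0.0]
force: [1.6, -0.2, 0.3]
grip_width: -0.001
grip_force: 0.0
```

Run:
```python
from h import *
go([385,-4,72],90); t=optics.capture('top'); c=optics.capture('scene'); print(telemetry.sense()['grip_width'])
cv2.imwrite('pics/m4.png',np.hstack([cv2.resize(t[180:300,130:330],None,fx=2,fy=2),c[180:420,150:330]]))
```

```text
pos [386.4  -5.1 154. ] shift [0.008 0.006 0.41 ]
turn [-0.     0.001  0.003]
0.006637057041458852
```

View pics/m4.png

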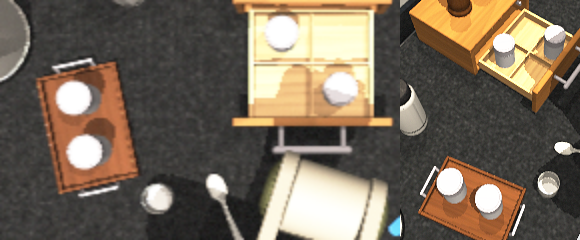

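Both empties stand upright on the tray at (74,97) and (85,152), and the two full tins are in the drawer. Next I push it shut.

Request:
servo_tool(deltas=[[[0,0,0.12],[0,0,0],0],[[0,0,0.17],[0,0,0],0],[[0,0,0.1],[0,0,0],0],[[0,0,0.02],[0,0,0],0],[[-0.05,0,0],[0,0,0],0],[[-0.05,0,0],[0,0,0],0],[[-0.03,0,0],[0,0,0],0],[[-0.04,0,0],[0,0,0],0]])

```text
time_s: 25.0
eef_pos: [421.8, -3.5, 71.9]
ee_rot: [0.0, -0.002, 1.0, -0.0]
force: [-10.2, -0.7, 3.4]
grip_width: -0.0
grip_force: 5.9
```

Request:
servo_tool(deltas=[[[-0.05,0,0],[0,0,0],0],[[-0.07,0,0],[0,0,0],0],[[-0.09,0,0],[0,0,0],0],[[-0.1,0,0],[0,0,0],0],[[-0.1,0,0],[0,0,0],0],[[-0.1,0,0],[0,0,0],0],[[-0.1,0,0],[0,0,0],0],[[-0.08,0,0],[0,0,0],0]])

```text
time_s: 25.8
eef_pos: [560.1, -2.9, 71.3]
ee_rot: [-0.0, -0.002, 1.0, -0.0]
force: [-2.4, -0.3, 0.8]
grip_width: -0.001
grip_force: 0.9
```

Request:
servo_tool(deltas=[[[-0.05,0,0],[0,0,0],0],[[-0.03,0,0],[0,0,0],0],[[-0.02,0,0],[0,0,0],0],[[-0.02,0,0],[0,0,0],0],[[0,0,0],[0,0,0],0]])

```text
time_s: 26.3
eef_pos: [583.1, -2.8, 71.3]
ee_rot: [0.0, -0.002, 1.0, -0.0]
force: [-0.4, 0.3, -0.0]
grip_width: 0.002
grip_force: 0.0
```

Request:
servo_tool(deltas=[[[-0.015,0,0],[0,0,0],0],[[-0.01,0,0],[0,0,0],0],[[-0.01,0,0],[0,0,0],0],[[0,0,0],[0,0,0],0]])

```text
time_s: 26.7
eef_pos: [589.1, -2.7, 71.2]
ee_rot: [-0.001, -0.002, 1.0, 0.0]
force: [-5.5, 0.2, 2.8]
grip_width: -0.003
grip_force: 2.7
```

Request:
servo_tool(deltas=[[[-0.006,0,0],[0,0,0],0],[[-0.006,0,0],[0,0,0],0],[[0,0,0],[0,0,0],0]])

```text
time_s: 27.0
eef_pos: [589.3, -2.7, 71.2]
ee_rot: [-0.004, -0.002, 1.0, 0.0]
force: [-18.8, -1.5, 11.2]
grip_width: 0.0
grip_force: 9.3
```

Request:
servo_tool(deltas=[[[0.04,0,0],[0,0,0],0],[[0.1,0,0],[0,0,0],0],[[0.15,0,0],[0,0,0],0],[[0.1,0,-0.1],[0,0,0],0],[[0.15,0,-0.2],[0,0,0],0],[[0.15,-0.1,-0.2],[0,0,0],0],[[0,-0.2,0],[0,0,0],0],[[0,-0.2,0],[0,0,0],0]])

```text
time_s: 27.8
eef_pos: [456.9, -103.0, 170.2]
ee_rot: [0.002, -0.003, 1.0, -0.001]
force: [0.4, -0.7, 0.1]
grip_width: 0.001
grip_force: 0.0
```

Run:
```python
from h import *
t=optics.capture('top'); c=optics.capture('scene')
a=cv2.resize(t[100:300,130:340],None,fx=2.1,fy=2.1); cv2.imwrite('pics/m5.png',np.hstack([a,c[:,80:420]]))
```

```text
(no output)
```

View pics/m5.png

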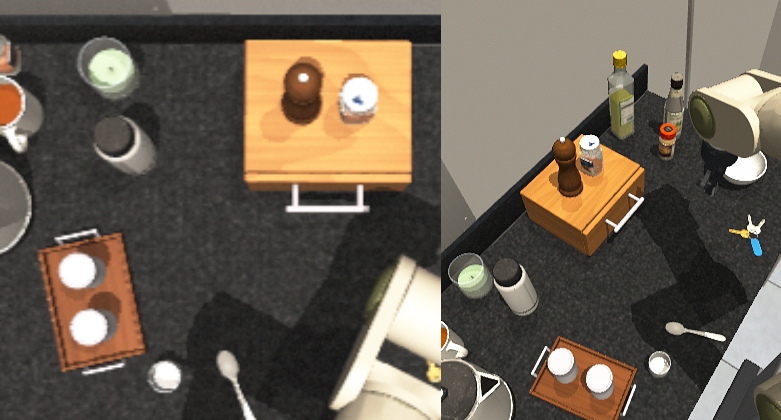

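The drawer is shut, with its front seam closed at row 175. Both tins stand upright on the tray at (77,270) and (89,327), and nothing else has moved.

```bash
python3 -c "
from rig import ctrl
print(ctrl.finish_job())"
```

```text
the job is handed in; nothing more can be done
None
```

The job is handed in: both empty tins stand upright on the tray, and the other two are in the drawer, pushed fully shut. Three tins were lifted (about 3.3, 1.0 and 0.5 N), so the fourth, left rear, is taken as full by elimination.

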